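# Slide the gauge plate under the spring clip of the noodle-cutting guide

## Task

Set up the noodle-cutting guide: press the spring clip's long bar down with one fingertip and keep it down, and with the other fingertip push the flat white gauge plate along its channel, beneath the raised foot of the clip, until it is fully home against the end stop. Then let the bar come up so that the foot clamps the plate, and move clear. Only press and push: do not pinch or lift the plate, and leave the tub, bowl and spatula where they are.

Things in the scene. Friction and masses are not known exactly. Their poses are not given: they have to be found in the camera images.
- guide: Fixed wooden board 240 mm long (x), 140 mm wide (y -45 to +95 mm), 10 mm thick, with a channel on top. Origin: on the table, under the channel's centre line, at mid length. +x runs along the channel to its end stop, roughly away from the robot (+-0.55 rad). Channel floor z = 10 mm; side rails' inner faces y = -27 and +27 mm, 6 mm wide, tops z = 18 mm; open at the -x end, x = -110 mm.
- guide_stop (a point): Middle of the lower edge of the end stop's face: guide x = +85, y = 0, z = 10 mm. The stop is a wooden block across the channel, 66 mm wide, 12 mm thick, top at guide z = 24 mm. The plate's front edge touches this face when fully home. Axes as the guide's.
- plate: Loose flat white plastic gauge plate, 80 mm long (x), 50 mm wide (y), 12 mm thick, about 0.12 kg, lying in the channel along it. Origin: centre of its underside. At the start this is at guide x = -25 to -5 mm, so its front edge is 15 to 35 mm short of the clip's foot. Fully home it is at guide x = +45 mm and the rear edge, where it is pushed, at guide x = +5 mm.
- clip (a joint): Angle (rad) of the steel spring clip, a rocker hinged parallel to the channel at guide y = 38, z = 26 mm. 0: at rest, foot down, plate blocked. Pressing its bar raises the foot; the plate passes beneath above about 0.20; 0.34 is fully down, a stop. A spring pushes back: about 4 N at the bar to start, 7 N fully down. Let go with the plate home, the foot rests on the plate at about 0.16.
- clip_bar (a point): Middle of the top face of the clip's press bar, a steel strip beside the channel, guide x = -108 to +30 mm, 28 mm wide. At rest at guide y = 66, z = 24 mm, outer (+y) side 9 mm higher than inner; fully down it is level at z = 15 mm, y = 50 to 78 mm. Press it anywhere along; a fingertip can slide on it. Tips 60 mm apart at one height can stand on it and behind the plate at once.
- clip_foot (a point): Middle of the underside of the clip's foot, a steel block 20 mm long (guide x = 50 to 70 mm) and 12 mm wide over the channel's centre line. At rest about 6 mm above the channel floor, lower than the plate's top; with the bar fully down about 18 mm above the floor. Highest parts of clip and bearings reach guide z = 42 mm.
- tub: Bystander: lidded clear tub, 70 mm across, 75 mm high, standing on the table; origin at the centre of its underside. Not to be moved.
- bowl: Bystander: white ceramic bowl, 110 mm across, 50 mm high, standing on the table; origin at the centre of its underside. Not to be moved.
- spatula: Bystander: steel spatula with a wooden handle, lying on the table; origin under its middle, its x along its length. Not to be moved.
Things that resemble listed ones, but are neither listed nor needed, are in the scene too. There is more than one size of the plate; the one meant has the size given above.

How it is judged (in metres and radians):
On the way, in this order (a step that is already met when the one before it is completed fails the run):
1. the clip's bar is pressed down and its foot raised while the plate is still short of the foot (value of joint clip above 0.185 rad and x of plate in the frame of guide below 0.013 m), for 0.1 s.
2. the plate is pushed home against the end stop while the bar is still held down (value of joint clip above 0.185 rad and x of plate in the frame of guide above 0.041 m), for 0.1 s.
At the end, for the whole second after the job is handed in: The plate lies flat in the channel, its front edge within 4 mm of the end stop, at rest, and the clip has been let go with its foot resting on the plate (clip between 0.12 and 0.20 rad) (x of plate in the frame of guide between 0.041 and 0.048 m and y of plate in the frame of guide between -0.005 and 0.005 m and z of plate in the frame of guide below 0.0125 m and angle between plate's own z axis and vertical below 0.05 rad and value of joint clip between 0.12 and 0.2 rad and linear speed of plate below 0.01 m/s); the robot touches nothing.
It fails at once if the plate is lifted more than 8 mm off the channel floor (z of plate in the frame of guide above 0.018 m).
It fails at once if the plate is tipped (angle between plate's own z axis and vertical above 0.3 rad).
It fails at once if the tub is moved more than 20 mm or tipped (distance of tub from where it was at the start of the episode above 0.02 m or angle between tub's own z axis and vertical above 0.5 rad).
It fails at once if the bowl is moved more than 20 mm or tipped (distance of bowl from where it was at the start of the episode above 0.02 m or angle between bowl's own z axis and vertical above 0.5 rad).
It fails at once if the spatula is moved more than 20 mm (distance of spatula from where it was at the start of the episode above 0.02 m).
It also fails if it takes over 48 s, if anything falls off the work surface, if the arm or the gripper's body presses on something with over 40 N, if the wrist force passes 120 N, or if a joint passes its speed limit or range.

## Robot

A 6-joint arm with a two-finger parallel gripper is mounted at the origin on the work surface. World frame = base frame: x ahead of the robot, y to its left, z up, the work surface at z = 0. Lengths are in m, angles in degrees, forces in N, time in s.
With the tool pointing down it reaches from about 0.35 to 0.975 m from the base axis. Payload 4.9 kg.
Tool frame: the origin (TCP) lies between the finger pads; the fingertips stand 22 mm ahead of it and the grasp point (between the pads) lies 3 mm ahead of it; y points along the fingers, x is the direction in which the jaws open and shut, and the axes are right-handed (so a half turn about y gives the same grasp; the last joint's range is limited). The gripper opens to 85 mm and grips with 20 to 120 N. Pads are 22 mm wide; open, the fingers measure 114 mm over their backs; the gripper's body (76 mm by 85 mm) begins 54 mm behind the grasp point. The pads swing forward as they close: fully open they stand 13 mm farther back than shut.
Start: joints at [62.395, 3.019, 92.412, -0, 84.569, -6.818], TCP at [0.222, 0.584, 0.253] pointing down, gripper open.
Joint ranges: [-172.51, 172.51], [-57.92, 126.97], [3.15, 148.05], [-58.71, 238.71], [5.1, 150.11], [-179.66, 179.66]. Speed limits (degrees/s): [147.25, 147.25, 180, 180, 180, 180].

## Interface

Orientations are given as a 3x3 rotation matrix whose columns are the frame's x, y, z axes.
In Python, from cell import r gives the robot as it stands.
- The arm moves only by the tool play_rows, never from a script. Its argument "increments" is a list of rows, each a list of 2 entries, a list of its own where there are three numbers: the shift along the tool's x, y, z in m, then the turn about the tool's y in rad. A call has 1 to 20 rows; each row shifts and turns the commanded pose from where the row before left it, along the tool's axes as they then stand; what a row does not reach is not made up. A row lasts 1/12 s, in which the tool goes at most 41.7 mm and 7.16 degrees, less where a joint would pass 70% of its speed; a pose out of reach is approached as far as the arm can. A call with a gripper value outside its range is refused whole. "jaw" is the opening, from 0 (shut) to 1 (fully open), set as the call begins (left out, the last holds). The fingers move at their own pace and stop on an object; "squeeze" is the grip in N (left out, the last holds). Time passes only in rows, so rows that do not move let the fingers close. It gives the time, the measured TCP pose, the force and the opening at its end, in the units of the state.
- r.get_state(): the state, without advancing time (a new reading comes with each control period).
- r.get_image(name): name is "scene" or "top" or "wrist"; returns the picture (420x560x3 uint8, red, green, blue); there is no depth.
- r.camera_info(name): a dict with "K" (3x3 intrinsics, pixels), "k1" (the pictures are not rectified: a ray, as slopes to the right and down, at radius r is drawn at 1 + k1 r^2 times it, then the intrinsics apply), "xyz" and "attitude" of the camera in the world; the wrist camera has in their place "tool_from_camera" (4x4, takes a point from camera to tool coordinates, whose origin is the TCP and whose axes are the tool frame's). Camera axes: x right, y down, z forward; pixel columns grow to the right and rows downward; lengths in m; the calibration is good to about 2 mm. A picture is of the moment at which its call begins: read the wrist's pose just before it. camera_info takes no time and is no camera call.
- r.sign_off(): hands the job in, once; it reports no verdict.
The state is a dict: "time_s": time; "joint_positions": joint angles; "dq": joint speeds; "tau": joint torques, N m; "tcp_pos": TCP position; "ee_rot": TCP orientation; "contact_force": force on the tool from outside, world axes, zero at the start; "torque": the same for the moment, N m; "finger_gap": opening from 0.0 (shut) to 1.0 (fully open).
Only numpy, scipy, OpenCV 4.12 (cv2) and the standard library are available. Lean on these libraries where they do the work, as an engineer would, in place of code of your own. Each camera call takes 0.05 s, during which the arm holds its last target. There are 200 camera calls.

## Working session

There is one attempt and no reset: what is moved stays moved. The work goes in short steps, Python scripts to look and compute and a tool call to move; the robot and the scene stay as the last step left them, time stands still between calls to the robot, and variables do not carry over. Pictures are saved under pics/ and viewed, about 8 in all and at most 12, crops included, and the job is handed in when it is done.

Besides the shell and the picture viewer there is one more tool, called as name(argument=value, ...) on one line, values as JSON. play_rows: Moves the arm, as the interface text tells. Its arguments: {"type":"object","properties":{"increments":{"type":"array"},"jaw":{"type":"number"},"squeeze":{"type":"number"}},"required":["increments"]}

```bash
mkdir -p pics
cat > h.py <<'E'
import numpy as np,cv2
from cell import r
def save(n,f,crop=None,s=1):
    im=r.get_image(n); cv2.imwrite('pics/raw_'+f,im[:,:,::-1])
    if crop: a,b,c,d=crop; im=im[b:d,a:c]
    im=cv2.resize(im,None,fx=s,fy=s,interpolation=cv2.INTER_CUBIC)
    cv2.imwrite('pics/'+f,im[:,:,::-1])
E
python3 - <<'E'
from h import *
np.set_printoptions(precision=4,suppress=True)
save('top','top1.png',s=1.4); save('scene','sc1.png',s=1.0)
for n in('top','scene','wrist'): print(r.camera_info(n))
print(r.get_state())
E
```

```text
{'K': array([[497.2591,   0.    , 284.3268],
       [  0.    , 497.2591, 218.7125],
       [  0.    ,   0.    ,   1.    ]]), 'k1': 0.05875455822991859, 'xyz': array([0.505 , 0.0446, 0.847 ]), 'attitude': array([[ 0.0164, -0.9949,  0.0999],
       [-0.9998, -0.0176, -0.0114],
       [ 0.0131, -0.0997, -0.9949]])}
{'K': array([[392.5638,   0.    , 274.1855],
       [  0.    , 392.5638, 212.7464],
       [  0.    ,   0.    ,   1.    ]]), 'k1': -0.01347496406055469, 'xyz': array([1.08  , 0.2392, 0.4559]), 'attitude': array([[-0.3508,  0.538 , -0.7665],
       [ 0.9362,  0.1839, -0.2994],
       [-0.0201, -0.8227, -0.5682]])}
{'K': array([[364.4465,   0.    , 279.078 ],
       [  0.    , 364.4465, 206.0898],
       [  0.    ,   0.    ,   1.    ]]), 'k1': 0.015661238155793414, 'tool_from_camera': array([[ 1.    ,  0.0003,  0.0005, -0.0004],
       [-0.0004, -0.2953,  0.9554, -0.1216],
       [ 0.0005, -0.9554, -0.2953,  0.0762],
       [ 0.    ,  0.    ,  0.    ,  1.    ]])}
{'time_s': 0.1, 'joint_positions': array([62.3936,  3.0548, 92.4842, -0.0015, 84.5694, -6.8176]), 'dq': array([-0.0203, -0.1383, -0.1658, -0.0947,  0.0294, -0.001 ]), 'tau': array([  0.0007, -39.4901, -37.1363,  -0.0001,   0.0039,  -0.    ]), 'tcp_pos': array([0.2216, 0.5838, 0.2522]), 'ee_rot': array([[ 0.3549, -0.0009, -0.9349],
       [ 0.9349, -0.0017,  0.3549],
       [-0.0019, -1.    ,  0.0002]]), 'contact_force': array([-0.2132, -0.5488, -0.0179]), 'torque': array([-0.0238,  0.0272,  0.006 ]), 'finger_gap': 1.0019264919137076}
```

View pics/top1.png

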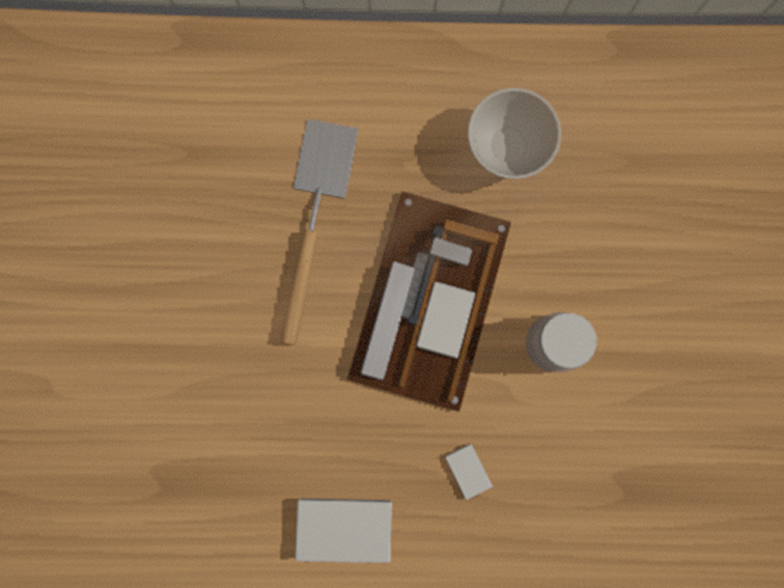

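View pics/sc1.png

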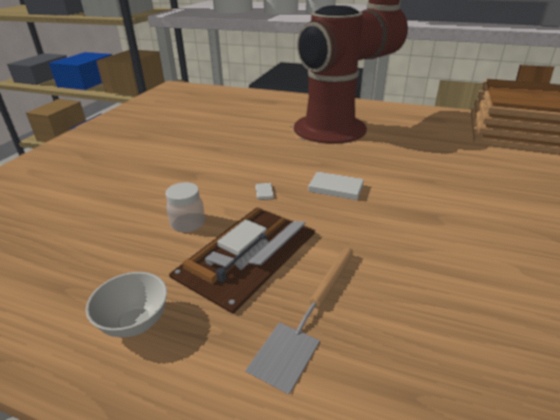

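The top view shows the guide board (corners, in the 1.4x picture, at about (403,193), (510,223), (461,410) and (349,381)). The press bar is on its left and the white plate is at about (446,320). The bowl and tub are on the right, the spatula is on the left, and two decoy plates are nearer the robot. The scene view agrees with this.

```bash
cat >> h.py <<'E'
def cast(n,px,z):
    i=r.camera_info(n); K=i['K'];px=np.float64(px).reshape(-1,2)
    if 'xyz' in i: C,R=i['xyz'],i['attitude']
    else:
        s=r.get_state();T=i['tool_from_camera'];R=s['ee_rot']@T[:3,:3];C=s['tcp_pos']+s['ee_rot']@T[:3,3]
    u=cv2.undistortPoints(px.reshape(-1,1,2),K,np.array([i['k1'],0,0,0])).reshape(-1,2)
    d=np.c_[u,np.ones(len(u))]@R.T
    return C+d*((z-C[2])/d[:,2])[:,None]
E
python3 - <<'E'
from h import *
np.set_printoptions(precision=4,suppress=True)
im=cv2.imread('pics/raw_top1.png').astype(int)
roi=np.zeros(im.shape[:2],bool);roi[130:300,240:372]=1
m=((im.max(2)<105)&roi).astype('uint8')
m=cv2.morphologyEx(m,cv2.MORPH_OPEN,np.ones((3,3)))
cs=cv2.findContours(m,0,2)[0];c=max(cs,key=cv2.contourArea)
o=im.astype('uint8').copy();cv2.drawContours(o,[c],-1,(0,255,0),1)
h=cv2.convexHull(c).reshape(-1,2)
P=cast('top',h,.010)[:,:2]
rc=cv2.minAreaRect((P*1000).astype('float32'));print('board',rc);print(cv2.boxPoints(rc))
w=((im.min(2)>135)&roi).astype('uint8')
for c in cv2.findContours(w,0,2)[0]:
    if cv2.contourArea(c)<80: continue
    cv2.drawContours(o,[c],-1,(0,0,255),1)
    P=cast('top',c,.022)[:,:2];print('white',cv2.minAreaRect((P*1000).astype('float32')))
o=cv2.resize(o[120:310,230:390],None,fx=3.5,fy=3.15);cv2.imwrite('pics/m1.png',o)
E
```

```text
board ((598.587890625, 0.0113067626953125), (153.07264709472656, 244.1742401123047), 72.65580749511719)
[[ 459.2356  -36.6495]
 [ 692.3075 -109.4405]
 [ 737.9402   36.6721]
 [ 504.8683  109.4632]]
white ((573.763427734375, -21.890090942382812), (48.779781341552734, 78.70950317382812), 75.14361572265625)
white ((571.752197265625, 46.725982666015625), (25.224166870117188, 136.32257080078125), 75.03755187988281)
```

View pics/m1.png

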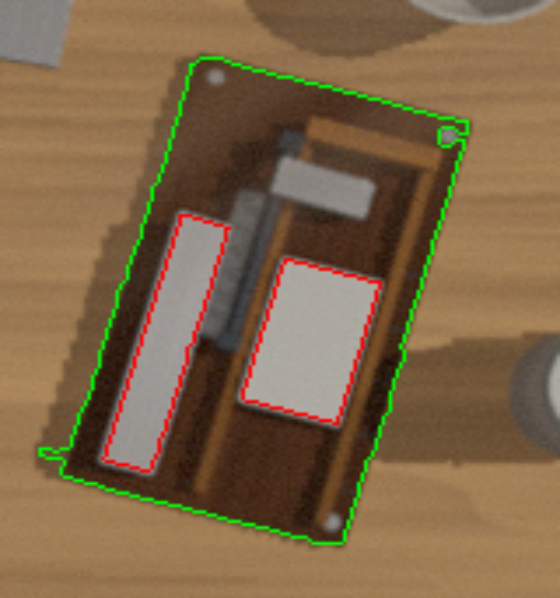

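Run:
```python
from h import *
np.set_printoptions(precision=4,suppress=True)
v=np.array([[192,57],[469,122],[343,545],[63,474]],float)
px=v/[3.5,3.15]+[230,120]-.4
P=cast('top',px,.010)[:,:2];print(P)
e=P[0]+P[1]-P[2]-P[3];a=np.arctan2(e[1],e[0]);print('board ang',np.degrees(a))
e=P[0]-P[1]+P[3]-P[2];print('perp',np.degrees(np.arctan2(e[1],e[0]))-90)
a=np.radians(-14.9)
gx=np.array([np.cos(a),np.sin(a)]);gy=np.array([-gx[1],gx[0]])
O=P.mean(0)-gy*.025;print('O',O,'gx',gx,'gy',gy)
for n,p in(('plate',[.57376,-.02189]),('bar',[.57175,.046726])):
    d=np.array(p)-O;print(n,d@gx*1e3,d@gy*1e3)
print([[ (q-O)@gx*1e3,(q-O)@gy*1e3] for q in P])
s=r.get_state();d=s['tcp_pos'][:2]-O;print('tcp g',d@gx,d@gy,'yaw x',np.degrees(np.arctan2(*s['ee_rot'][1::-1,0])))
```

```text
[[ 0.7288  0.0371]
 [ 0.6953 -0.099 ]
 [ 0.4666 -0.0391]
 [ 0.5017  0.095 ]]
board ang -14.486005641311348
perp -14.246882332349273
O [ 0.5917 -0.0257] gx [ 0.9664 -0.2571] gy [0.2571 0.9664]
plate -18.284400610180334 -0.9353110114592103
bar -37.87024026471891 64.85671313301215
[[np.float64(116.41216885562329), np.float64(95.91815178722926)], [np.float64(119.02688582670122), np.float64(-44.21694207181361)], [np.float64(-117.43814031990166), np.float64(-45.15223141428826)], [np.float64(-118.00091436242295), np.float64(93.4510216988726)]]
tcp g -0.5143744747879709 0.49387158170260365 yaw x 69.21138921343234
```

play_rows(increments=[[[0,0,0],-0.053],[[0,0,0],-0.053],[[-0.0257,0,-0.024],0],[[-0.0257,0,-0.024],0],[[-0.0257,0,-0.024],0],[[-0.0257,0,-0.024],0],[[-0.0257,0,-0.024],0],[[-0.0257,0,-0.024],0],[[-0.0257,0,-0.024],0],[[-0.0257,0,-0.024],0],[[-0.0257,0,-0.024],0],[[-0.0257,0,-0.024],0],[[-0.0257,0,-0.024],0],[[-0.0257,0,-0.024],0],[[-0.0257,0,-0.024],0],[[-0.0257,0,-0.024],0],[[-0.0257,0,-0.024],0],[[-0.0257,0,-0.024],0],[[-0.0257,0,-0.024],0],[[-0.0257,0,-0.024],0]], jaw=0.56)

```text
time_s: 1.77
tcp_pos: [0.5224, 0.0254, 0.2528]
ee_rot: [[0.254, -0.001, -0.967], [0.967, 0.0, 0.254], [-0.0, -1.0, 0.001]]
contact_force: [0.6, -1.1, 0.2]
finger_gap: 0.559
```

play_rows(increments=[[[0,0.03,0],0],[[0,0.03,0],0],[[0,0.03,0],0],[[0,0.03,0],0],[[0,0.01,0],0],[[0,0,0],0],[[0,0,0],0]])

```text
time_s: 2.35
tcp_pos: [0.5222, 0.0272, 0.1236]
ee_rot: [[0.254, -0.0, -0.967], [0.967, 0.0, 0.254], [-0.0, -1.0, 0.0]]
contact_force: [0.8, 0.1, 1.2]
finger_gap: 0.559
```

```bash
cat >> h.py <<'E'
O=np.array([.5917,-.0257]);A=np.radians(-14.7)
gx=np.array([np.cos(A),np.sin(A)]);gy=np.array([-gx[1],gx[0]])
def g(p): d=np.array(p)[...,:2]-O; return np.stack([d@gx,d@gy],-1)*1e3
E
python3 - <<'E'
from h import *
np.set_printoptions(precision=4,suppress=True)
s=r.get_state();print(s['time_s'],s['tcp_pos'],g(s['tcp_pos']),s['ee_rot'],s['finger_gap'],s['contact_force'])
save('wrist','w1.png',s=1.4)
E
```

```text
2.35 [0.5222 0.0272 0.1236] [-80.6797  33.5347] [[ 0.2539 -0.0004 -0.9672]
 [ 0.9672  0.0001  0.2539]
 [-0.0001 -1.      0.0004]] 0.5590523290899319 [0.7606 0.0914 1.2141]
```

View pics/w1.png

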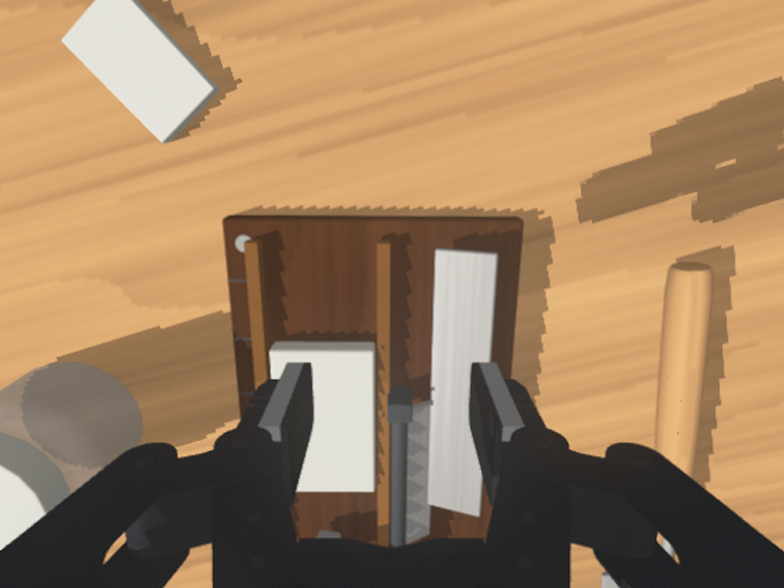

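Run:
```python
from h import *
np.set_printoptions(precision=1,suppress=True)
q=lambda p,z:g(cast('wrist',np.array(p)/1.4,z))
print('plate rear',q([[272,350],[375,350]],.022))
print('rail near (exp -110..-120, y -27,27)',q([[262,240],[377,243]],.018))
print('board near corners',q([[225,217],[522,220]],.01))
print('bar near',q([[436,249]],.020),q([[497,254]],.0285))
i=r.camera_info('wrist');T=np.linalg.inv(i['tool_from_camera'])
for w in(.024,.0385):
  for y in (.009,.015,.022):
    pts=np.array([[sx*w,y,z] for sx in(-1,1) for z in(.011,-.011)])
    c=pts@T[:3,:3].T+T[:3,3];uv=c[:,:2]/c[:,2:]*i['K'][0,0]+i['K'][:2,2]
    print(w,y,(uv*1.4).round().tolist())
```

```text
plate rear [[-55.4 -23.2]
 [-55.4  26. ]]
rail near (exp -110..-120, y -27,27) [[-108.1  -25. ]
 [-106.7   27.3]]
board near corners [[-117.2  -43.4]
 [-115.9   94.6]]
bar near [[-104.4   54.1]] [[-104.1   80.1]]
0.024 0.009 [[307.0, 373.0], [310.0, 440.0], [477.0, 373.0], [473.0, 440.0]]
0.024 0.015 [[310.0, 363.0], [313.0, 429.0], [473.0, 363.0], [470.0, 429.0]]
0.024 0.022 [[313.0, 353.0], [316.0, 417.0], [470.0, 353.0], [467.0, 417.0]]
0.0385 0.009 [[255.0, 373.0], [261.0, 440.0], [528.0, 373.0], [522.0, 440.0]]
0.0385 0.015 [[260.0, 363.0], [266.0, 429.0], [523.0, 363.0], [517.0, 429.0]]
0.0385 0.022 [[266.0, 353.0], [271.0, 417.0], [517.0, 353.0], [512.0, 417.0]]
```

play_rows(increments=[[[0,0.025,0],0],[[0,0.025,0],0],[[-0.001,0.018,0],0],[[0,0,0],0],[[0,0,0],0],[[0,0,0],0]], jaw=0.66)

```text
time_s: 2.9
tcp_pos: [0.5239, 0.0261, 0.058]
ee_rot: [[0.254, 0.004, -0.967], [0.967, -0.0, 0.254], [0.001, -1.0, -0.004]]
contact_force: [-0.6, 0.4, 0.7]
finger_gap: 0.658
```

play_rows(increments=[[[0,0.003,0],0],[[0,0.003,0],0],[[0,0.003,0],0],[[0,0.003,0],0],[[0,0,0],0],[[0,0,0],0]])

```text
time_s: 3.4
tcp_pos: [0.5216, 0.0262, 0.0429]
ee_rot: [[0.254, -0.001, -0.967], [0.967, 0.0, 0.254], [-0.0, -1.0, 0.001]]
contact_force: [-0.1, 0.1, -0.3]
finger_gap: 0.657
```

play_rows(increments=[[[0,0.002,0],0],[[0,0.002,0],0],[[0,0,0],0],[[0,0,0],0]])

```text
time_s: 3.73
tcp_pos: [0.522, 0.0261, 0.0396]
ee_rot: [[0.254, 0.0, -0.967], [0.967, -0.0, 0.254], [-0.0, -1.0, -0.0]]
contact_force: [-1.9, -0.4, 3.4]
finger_gap: 0.658
```

play_rows(increments=[[[0,0.002,0],0],[[0,0.001,0],0],[[0,0,0],0],[[0,0,0],0]])

```text
time_s: 4.07
tcp_pos: [0.522, 0.0257, 0.0366]
ee_rot: [[0.254, -0.0, -0.967], [0.967, -0.001, 0.254], [-0.001, -1.0, -0.0]]
contact_force: [-2.5, -2.6, 6.6]
finger_gap: 0.659
```

Run:
```python
from h import *
s=r.get_state();print(s['time_s'],s['tcp_pos'],g(s['tcp_pos']),s['contact_force'],s['torque'])
save('wrist','w2.png',s=1.4)
```

```text
4.0667 [0.52200103 0.02570515 0.03658162] [-80.4620299   32.03587518] [-2.52250809 -2.58047981  6.59844693] [-0.25754295  0.44085163  0.08053269]
```

View pics/w2.png

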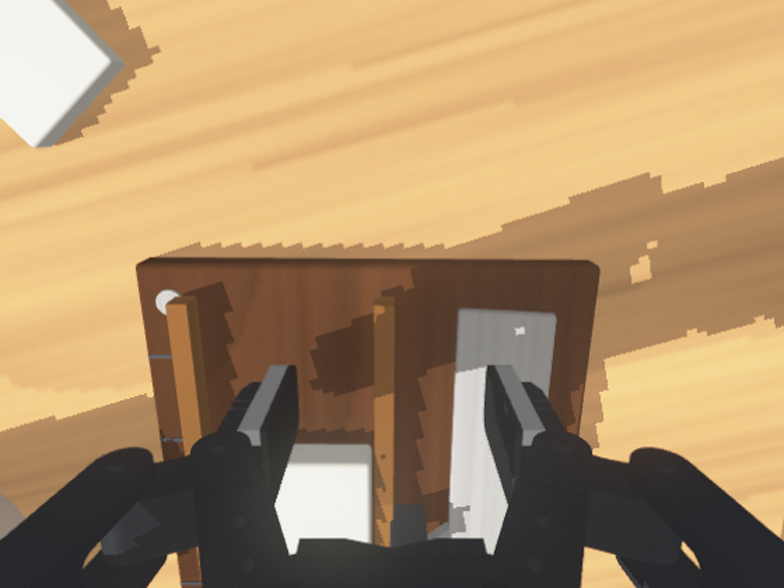

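The view shows the right tip on the bar at about (500,370). The left tip is in the channel at about (280,370), behind the plate's rear edge at row 445. I'll press further.

play_rows(increments=[[[0,0.002,0],0],[[0,0.001,0],0],[[0,0,0],0],[[0,0,0],0]])

```text
time_s: 4.45
tcp_pos: [0.5219, 0.0251, 0.0339]
ee_rot: [[0.253, -0.001, -0.967], [0.967, -0.002, 0.253], [-0.002, -1.0, 0.0]]
contact_force: [-4.7, -4.9, 7.5]
finger_gap: 0.658
```

play_rows(increments=[[[0,0.001,0],0],[[0,0.001,0],0],[[0,0,0],0],[[0,0,0],0]])

```text
time_s: 4.78
tcp_pos: [0.5218, 0.0247, 0.0325]
ee_rot: [[0.253, -0.002, -0.967], [0.967, -0.003, 0.253], [-0.004, -1.0, 0.001]]
contact_force: [-6.7, -6.3, 12.3]
finger_gap: 0.661
```

Run:
```python
from h import *
s=r.get_state();print(s['time_s'],s['tcp_pos'],g(s['tcp_pos']),s['contact_force'],s['torque'])
save('scene','s2.png',crop=(160,190,330,315),s=4.5)
```

```text
4.7833 [0.52181768 0.02467916 0.03246406] [-80.3790299   30.99694125] [-6.67215347 -6.31256453 12.34358318] [-0.82168285  1.14057583  0.17950697]
```

View pics/s2.png

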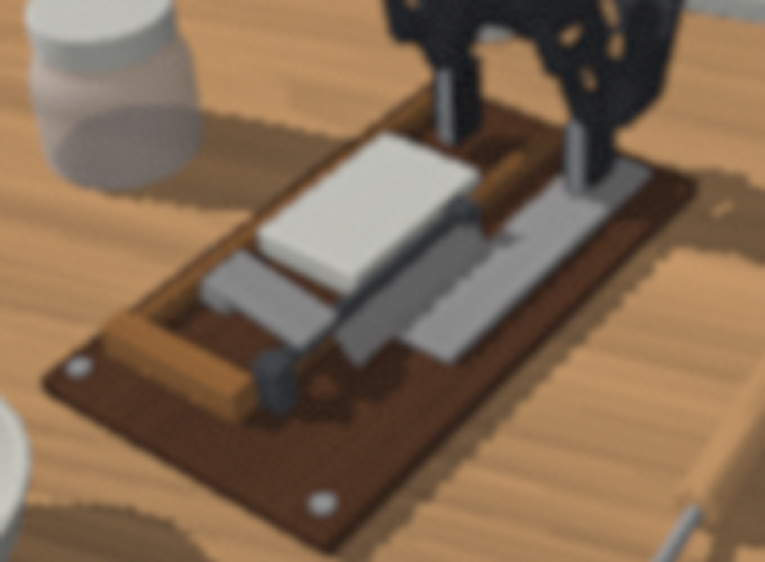

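The picture shows the foot raised (at about (270,290)), the bar level, and the other tip in the channel behind the plate. Next I push.

play_rows(increments=[[[0,0,-0.004],0],[[0,0,-0.004],0],[[0,0,-0.004],0],[[0,0,-0.004],0],[[0,0,-0.004],0],[[0,0,-0.004],0],[[0,0,-0.004],0],[[0,0,-0.004],0],[[0,0,-0.004],0],[[0,0,-0.004],0],[[0,0,0],0]])

```text
time_s: 5.75
tcp_pos: [0.56, 0.017, 0.0324]
ee_rot: [[0.254, -0.004, -0.967], [0.967, 0.002, 0.254], [0.001, -1.0, 0.004]]
contact_force: [-9.4, 3.0, 15.6]
finger_gap: 0.658
```

Run:
```python
from h import *
s=r.get_state();print(s['time_s'],s['tcp_pos'],g(s['tcp_pos']),s['contact_force'],gx@s['contact_force'][:2],gy@s['contact_force'][:2],s['torque'])
```

```text
5.75 [0.55998481 0.01695703 0.03235132] [-41.50164545  33.21278973] [-9.38158279  3.02554178 15.55375775] -9.842257769412816 0.5458578270397539 [0.87507947 1.34789389 0.28655919]
```

play_rows(increments=[[[0,0,-0.004],0],[[0,0,-0.004],0],[[0,0,-0.004],0],[[0,0,-0.004],0],[[0,0,-0.004],0],[[0,0,-0.004],0],[[0,0,-0.003],0],[[0,0,0],0],[[0,0,0],0]])

```text
time_s: 6.5
tcp_pos: [0.586, 0.0102, 0.0324]
ee_rot: [[0.254, -0.003, -0.967], [0.967, 0.002, 0.254], [0.001, -1.0, 0.003]]
contact_force: [-8.5, 3.2, 13.6]
finger_gap: 0.66
```

Run:
```python
from h import *
s=r.get_state();print(s['time_s'],s['tcp_pos'],g(s['tcp_pos']),s['contact_force'],gx@s['contact_force'][:2],gy@s['contact_force'][:2],s['torque'])
save('scene','s3.png',crop=(160,190,330,315),s=4.5)
```

```text
6.5 [0.58604618 0.01018521 0.03244146] [-14.57491342  33.27590117] [-8.51959102  3.23960881 13.60652279] -9.062802132320023 0.9716552308578258 [0.896484   1.33525735 0.27946206]
```

View pics/s3.png

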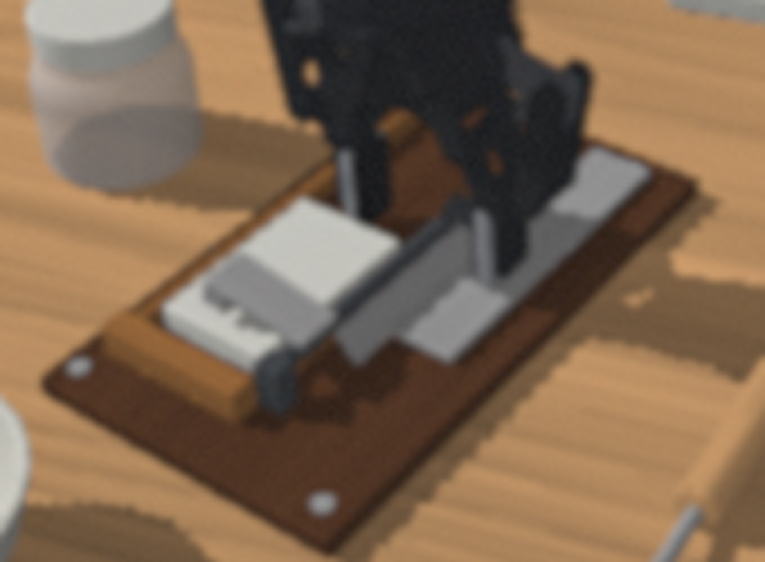

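The plate is under the foot, about 8 mm short of the stop by the TCP reading. I'll finish slowly.

play_rows(increments=[[[0,0,-0.002],0],[[0,0,-0.002],0],[[0,0,-0.002],0],[[0,0,0],0],[[0,0,0],0]])

```text
time_s: 6.97
tcp_pos: [0.5914, 0.0088, 0.0325]
ee_rot: [[0.253, -0.004, -0.967], [0.967, 0.002, 0.253], [0.001, -1.0, 0.004]]
contact_force: [-10.3, 2.5, 14.8]
finger_gap: 0.662
```

play_rows(increments=[[[0,0,-0.001],0],[[0,0,-0.001],0],[[0,0,0],0],[[0,0,0],0]])

```text
time_s: 7.3
tcp_pos: [0.5916, 0.0088, 0.0323]
ee_rot: [[0.253, -0.009, -0.967], [0.968, 0.003, 0.253], [0.001, -1.0, 0.01]]
contact_force: [-16.4, 4.2, 19.8]
finger_gap: 0.656
```

Run:
```python
from h import *
s=r.get_state();print(s['time_s'],s['tcp_pos'],g(s['tcp_pos']),s['contact_force'],gx@s['contact_force'][:2],gy@s['contact_force'][:2],s['torque'])
```

```text
7.3 [0.59163779 0.00877971 0.03231679] [-8.80967389 33.33532757] [-16.40062852   4.1681161   19.77782907] -16.921491668609082 -0.13010548516566484 [1.24364763 2.5816344  0.45501885]
```

play_rows(increments=[[[0,0,-0.001],0],[[0,0,-0.001],0],[[0,0,0],0],[[0,0,0],0]])

```text
time_s: 7.63
tcp_pos: [0.5948, 0.008, 0.0324]
ee_rot: [[0.253, -0.005, -0.967], [0.967, 0.003, 0.253], [0.001, -1.0, 0.006]]
contact_force: [-11.3, 3.6, 16.6]
finger_gap: 0.663
```

Run:
```python
from h import *
s=r.get_state();print(s['time_s'],s['tcp_pos'],g(s['tcp_pos']),s['contact_force'],gx@s['contact_force'][:2],gy@s['contact_force'][:2],s['torque'])
save('scene','s4.png',crop=(160,210,290,300),s=6)
```

```text
7.6333 [0.59479523 0.00799253 0.0324232 ] [-5.55583173 33.37513207] [-11.28423647   3.60200504  16.59605913] -11.828915445861206 0.6206386653643718 [0.96262508 1.85017411 0.35630645]
```

View pics/s4.png

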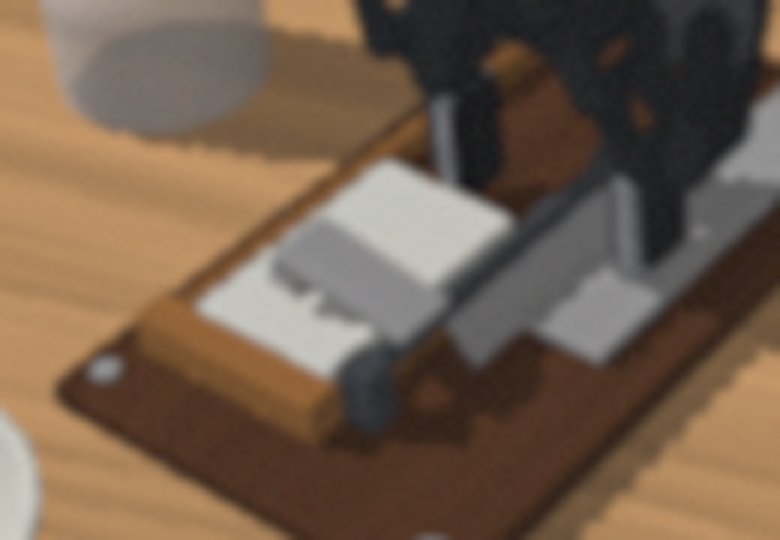

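The earlier stall was stick-slip, as the tool then jumped 3 mm. The plate now looks to be at the stop. I'll push a little more to confirm.

play_rows(increments=[[[0,0,-0.001],0],[[0,0,-0.001],0],[[0,0,0],0],[[0,0,0],0]])

```text
time_s: 8.02
tcp_pos: [0.595, 0.008, 0.0323]
ee_rot: [[0.253, -0.01, -0.968], [0.968, 0.004, 0.253], [0.001, -1.0, 0.011]]
contact_force: [-18.5, 4.0, 22.4]
finger_gap: 0.662
```

play_rows(increments=[[[0,0,-0.001],0],[[0,0,-0.001],0],[[0,0,0],0],[[0,0,0],0]])

```text
time_s: 8.35
tcp_pos: [0.5966, 0.0075, 0.0323]
ee_rot: [[0.254, -0.011, -0.967], [0.967, 0.004, 0.254], [0.001, -1.0, 0.012]]
contact_force: [-19.4, 3.8, 23.4]
finger_gap: 0.659
```

play_rows(increments=[[[0,0,-0.001],0],[[0,0,-0.001],0],[[0,0,0],0],[[0,0,0],0]])

```text
time_s: 8.68
tcp_pos: [0.5967, 0.0075, 0.0322]
ee_rot: [[0.254, -0.017, -0.967], [0.967, 0.005, 0.254], [0.001, -1.0, 0.017]]
contact_force: [-27.7, 5.1, 29.3]
finger_gap: 0.659
```

Run:
```python
from h import *
s=r.get_state();print(s['time_s'],s['tcp_pos'],g(s['tcp_pos']),s['contact_force'],gx@s['contact_force'][:2],s['torque'])
save('scene','s5.png',crop=(160,210,290,300),s=6)
```

```text
8.6833 [0.59672135 0.007472   0.03220221] [-3.56067068 33.36041401] [-27.65693634   5.0699197   29.27543644] -28.038195059904396 [1.56164799 4.19829004 0.0130068 ]
```

View pics/s5.png

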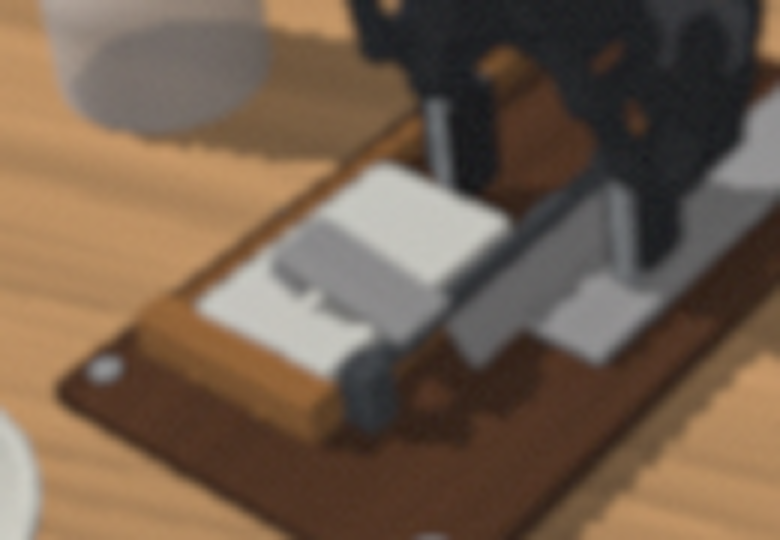

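The force climbs with no motion, so the plate is against the stop. I'll back the pushing tip off the plate with the bar still held, then lift.

play_rows(increments=[[[0,0,0.003],0],[[0,0,0.003],0],[[0,0,0.003],0],[[0,0,0.003],0],[[0,0,0.003],0],[[0,0,0],0],[[0,0,0],0]])

```text
time_s: 9.32
tcp_pos: [0.5907, 0.0087, 0.0336]
ee_rot: [[0.255, 0.008, -0.967], [0.967, -0.0, 0.255], [0.002, -1.0, -0.008]]
contact_force: [2.2, -1.3, 6.7]
finger_gap: 0.66
```

Run:
```python
from h import *
s=r.get_state();print(s['time_s'],s['tcp_pos'],g(s['tcp_pos']),s['contact_force'])
save('top','t2.png',crop=(240,130,380,300),s=3.5)
```

```text
9.3167 [0.59073338 0.00873494 0.03359068] [-9.67311826 33.06252223] [ 2.21574919 -1.33043774  6.7058681 ]
```

View pics/t2.png

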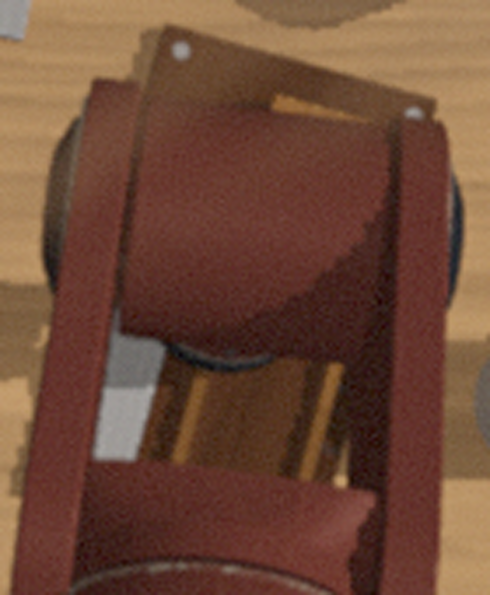

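The top view is blocked by the arm. I'll check the plate's position from the scene view instead, using the s5 corners.

Run:
```python
from h import *
np.set_printoptions(precision=1,suppress=True)
q=lambda p,z:g(cast('scene',np.array(p)/6+[160,210]-.4,z))
print('plate rear',q([[387,163],[512,218]],.022),'front vis',q([[200,305],[330,375]],.022))
print('stop top: far-left front, near',q([[172,297]],.024),q([[340,395],[318,440],[140,335]],.024))
print('board corner(119,-45)',q([[60,388]],.01))
save('wrist','w3.png',s=1.4)
```

```text
plate rear [[  8.6 -20.7]
 [  7.9  26.6]] front vis [[ 86.  -21.8]
 [ 86.6  27.4]]
stop top: far-left front, near [[ 89.4 -28.8]] [[ 92.3  36.4]
 [107.9  42.9]
 [105.5 -24.8]]
board corner(119,-45) [[123.3 -40.4]]
```

View pics/w3.png

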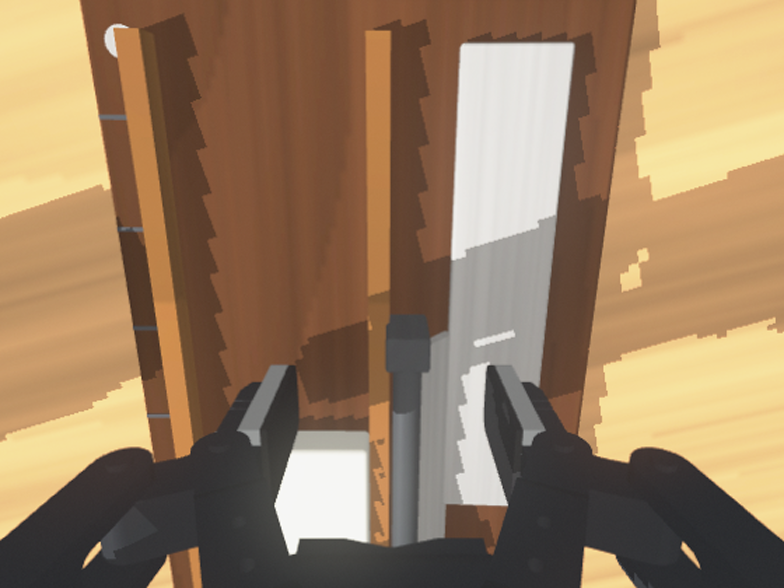

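The plate's rear edge reads +8 mm and the front +86 mm. This view has a bias of about +3 to +4 mm (the board corner reads 123 instead of about 119.5), which puts the plate home. I'll back off a bit more and let the bar rise slowly.

play_rows(increments=[[[0,0,0.003],0],[[0,0,0.003],0],[[0,0,0],0],[[0,-0.002,0],0],[[0,-0.002,0],0],[[0,-0.002,0],0],[[0,-0.002,0],0],[[0,-0.002,0],0],[[0,-0.003,0],0],[[0,-0.003,0],0],[[0,-0.005,0],0],[[0,-0.01,0],0],[[0,-0.015,0],0],[[0,-0.02,0],0],[[0,-0.02,0],0],[[0,-0.02,0],0],[[0,0,0],0]])

```text
time_s: 10.83
tcp_pos: [0.5849, 0.0101, 0.1434]
ee_rot: [[0.254, 0.009, -0.967], [0.967, -0.001, 0.254], [0.001, -1.0, -0.009]]
contact_force: [1.5, 0.2, 1.1]
finger_gap: 0.657
```

play_rows(increments=[[[0,-0.02,0.03],0],[[0,-0.02,0.03],0],[[0,-0.02,0.03],0],[[0.02,-0.01,0.02],0],[[0.03,0,0],0],[[0.03,0,0],0],[[0.03,0,0],0],[[0.03,0,0],0],[[0.03,0,0],0],[[0.03,0,0],0],[[0.03,0,0],0],[[0.03,0,0],0],[[0.03,0,0],0],[[0,0,0],0],[[0,0,0],0]])

```text
time_s: 12.08
tcp_pos: [0.5488, 0.3198, 0.2065]
ee_rot: [[0.252, -0.001, -0.968], [0.968, -0.001, 0.252], [-0.001, -1.0, 0.001]]
contact_force: [-0.6, -1.8, -0.4]
finger_gap: 0.658
```

Run:
```python
from h import *
np.set_printoptions(precision=1,suppress=True)
s=r.get_state();print(s['time_s'],s['tcp_pos'],s['contact_force'])
save('top','t3.png',crop=(240,120,380,300),s=3.3)
im=cv2.imread('pics/raw_t3.png').astype(int)
roi=np.zeros(im.shape[:2],bool);roi[130:300,240:372]=1
w=((im.min(2)>135)&roi).astype('uint8')
for c in cv2.findContours(w,0,2)[0]:
    if cv2.contourArea(c)<80: continue
    P=cast('top',c,.022)[:,:2];q=g(P);print('white',q.min(0),q.max(0),cv2.minAreaRect((P*1000).astype('float32')))
```

```text
12.0833 [0.5 0.3 0.2] [-0.6 -1.8 -0.4]
white [-104.9   51.3] [ 7.2 76.8] ((560.6810913085938, 48.657752990722656), (25.4924373626709, 112.0881118774414), 75.44952392578125)
white [  6.1 -24.8] [84.5 24.2] ((635.4172973632812, -37.50794219970703), (48.696746826171875, 78.13162994384766), 74.62879943847656)
```

View pics/t3.png

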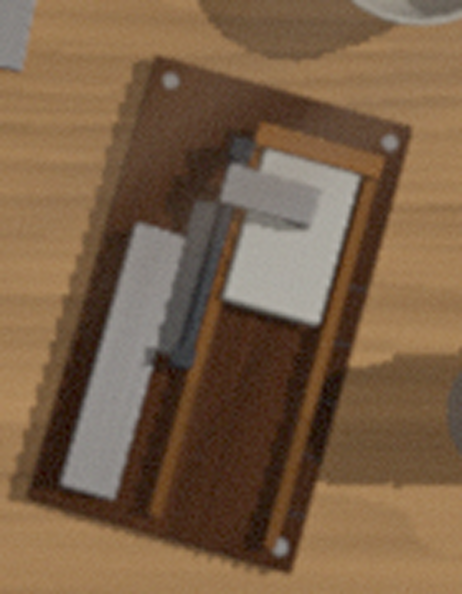

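The plate spans guide x = 6 to 84.5 mm, so it is home. The foot lies on it and the robot is clear.

```bash
python3 -c "
from h import *
print(r.sign_off())"
```

```text
the job is handed in; nothing more can be done
None
```

I pressed the clip's bar down with one fingertip and pushed the plate under the raised foot with the other until it met the end stop. I then backed the pushing tip off, let the bar rise, moved the arm clear and handed the job in at about 12 s.

**What the last checks showed**
- **Plate position:** the final top view has the plate at guide x = 6 to 84.5 mm, so its centre is at about 45 mm, and y is about 0. It looks flat, with its front edge against the stop and the foot resting on it.
- **Robot:** the arm is clear of everything, and the residual force of about 2 N is sensor noise.

**What disagreed or could not be checked**
- **Stick-slip near the end:** the tool stalled at about 17 N, then slid on by 3 mm. I kept pushing until the force rose to 28 N with no further movement.
- **Scene camera:** it read the plate about 3 mm further forward than the top view, which matches the offset it shows on the board's corner.
- **Clip angle:** I never measured it directly. That the bar was fully down is inferred from height, force and the pictures. That it came up again is judged only from the final view.
- **Bystanders:** the tub, bowl and spatula were not measured at the end. The arm's path did not go near them, and no contact force suggested a touch.

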